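Find the battery pack that still has its cells and put it on test

TASK

Three battery packs from the donations stand on the green rubber mat and look alike, but only one still has its cells in: find it by its weight, lay it gently and flat in the cradle of the blue test station, and then turn the station's red switch clockwise all the way to its stop. Leave the two empty packs standing on the mat, and do not disturb the tape measure, socket and screwdriver lying there.

Things in the scene. Friction and masses are not known exactly. Their poses are not given: they have to be found in the camera images.
- pack_a: one of three outwardly identical cordless-tool battery packs: black plastic block with a red band round it, 88 mm long (its x) by 56 mm wide (its y) by 58 mm tall, standing on the green rubber mat; origin at the centre of its underside, z up. Two are empty housings (110 to 210 g in all), one still has its cells in (480 to 700 g); nothing outside tells which
- pack_b: a battery pack like pack_a in every outward way (same size, same origin)
- pack_c: a battery pack like pack_a in every outward way (same size, same origin)
- mat: flat green rubber mat, 260 x 260 mm, 4 mm thick, fixed to the bench; origin at the centre of its underside, x and y along its edges; its top is at z = 4 mm. The packs and a tape measure stand on it, in any order, at the corners of a rectangle of about 136 mm (mat x) by 160 mm (mat y)
- station: blue battery test station, 170 mm (its x) by 240 mm (its y), flat top 45 mm high, fixed; origin at the centre of its underside. It carries the cradle at its +y end and the red rotary switch on a raised grey pad (65 mm above the table) at its -y end
- cradle (a point): centre of the cradle's flat floor on the station's top, 45 mm above the table: a pocket inside a grey rim 10 mm high, inner size 108 mm (station x) by 76 mm (station y), for one pack lying flat, its length along the station's x; axes are the station's
- switch (a joint): red bar handle of the station's isolator switch, rad: at 0 (off) the bar lies along the station's x; it turns clockwise seen from above to a hard stop at 1.4 (on), stays where it is left, and may start up to 0.12 off zero
- switch_grip (a point): point on the switch's vertical axis at the height to grip its bar, 102 mm above the table; the bar is 57 mm long (this point's x, turning with the handle), 14 mm thick (its y) and runs from 14 mm below to 7 mm above this point; below it are the round disc of the handle, 60 mm across, and the yellow base
- tape: bystander: yellow tape measure, 70 x 66 x 36 mm, on the mat beside the packs; origin under its centre
- socket: bystander: steel socket, 28 mm across, 18 mm tall, standing near the middle of the mat between the packs; origin under its centre
- screwdriver: bystander: orange-handled screwdriver, 180 mm long, 26 mm thick, lying between the mat and the station; origin under its middle, tip to its +x
Not all that is in view belongs to the job. Leave any pink look-alike of the pack_b alone.

How it is judged:
On the way, in this order (a step that is already met when the one before it is completed fails the run):
1. the heavy pack rests flat in the cradle (((x of pack_a in the frame of cradle between -0.014 and 0.014 m and y of pack_a in the frame of cradle between -0.014 and 0.014 m and z of pack_a in the frame of cradle between -0.004 and 0.005 m and angle between pack_a's own z axis and vertical below 0.08 rad and contact force between pack_a and station above 3.5 N and linear speed of pack_a below 0.03 m/s) or (x of pack_b in the frame of cradle between -0.014 and 0.014 m and y of pack_b in the frame of cradle between -0.014 and 0.014 m and z of pack_b in the frame of cradle between -0.004 and 0.005 m and angle between pack_b's own z axis and vertical below 0.08 rad and contact force between pack_b and station above 3.5 N and linear speed of pack_b below 0.03 m/s) or (x of pack_c in the frame of cradle between -0.014 and 0.014 m and y of pack_c in the frame of cradle between -0.014 and 0.014 m and z of pack_c in the frame of cradle between -0.004 and 0.005 m and angle between pack_c's own z axis and vertical below 0.08 rad and contact force between pack_c and station above 3.5 N and linear speed of pack_c below 0.03 m/s))), for 0.3 s.
2. the switch is turned on (value of joint switch above 1.22 rad), for 0.1 s.
At the end, for the whole second after the job is handed in: Heavy pack flat in the cradle (centre within 14 mm in x and y, underside within 5 mm, tilt under 0.08 rad, bearing on the station with over 3.5 N, as only the heavy one does); the other two upright on the mat (centres over it, tilt under 0.12); all at rest; switch beyond 1.22 rad ((((x of pack_a in the frame of cradle between -0.014 and 0.014 m and y of pack_a in the frame of cradle between -0.014 and 0.014 m and z of pack_a in the frame of cradle between -0.004 and 0.005 m and angle between pack_a's own z axis and vertical below 0.08 rad and contact force between pack_a and station above 3.5 N and linear speed of pack_a below 0.03 m/s) and (x of pack_b in the frame of mat between -0.13 and 0.13 m and y of pack_b in the frame of mat between -0.13 and 0.13 m and z of pack_b in the frame of mat below 0.012 m and angle between pack_b's own z axis and vertical below 0.12 rad and linear speed of pack_b below 0.03 m/s) and (x of pack_c in the frame of mat between -0.13 and 0.13 m and y of pack_c in the frame of mat between -0.13 and 0.13 m and z of pack_c in the frame of mat below 0.012 m and angle between pack_c's own z axis and vertical below 0.12 rad and linear speed of pack_c below 0.03 m/s)) or ((x of pack_b in the frame of cradle between -0.014 and 0.014 m and y of pack_b in the frame of cradle between -0.014 and 0.014 m and z of pack_b in the frame of cradle between -0.004 and 0.005 m and angle between pack_b's own z axis and vertical below 0.08 rad and contact force between pack_b and station above 3.5 N and linear speed of pack_b below 0.03 m/s) and (x of pack_a in the frame of mat between -0.13 and 0.13 m and y of pack_a in the frame of mat between -0.13 and 0.13 m and z of pack_a in the frame of mat below 0.012 m and angle between pack_a's own z axis and vertical below 0.12 rad and linear speed of pack_a below 0.03 m/s) and (x of pack_c in the frame of mat between -0.13 and 0.13 m and y of pack_c in the frame of mat between -0.13 and 0.13 m and z of pack_c in the frame of mat below 0.012 m and angle between pack_c's own z axis and vertical below 0.12 rad and linear speed of pack_c below 0.03 m/s)) or ((x of pack_c in the frame of cradle between -0.014 and 0.014 m and y of pack_c in the frame of cradle between -0.014 and 0.014 m and z of pack_c in the frame of cradle between -0.004 and 0.005 m and angle between pack_c's own z axis and vertical below 0.08 rad and contact force between pack_c and station above 3.5 N and linear speed of pack_c below 0.03 m/s) and (x of pack_a in the frame of mat between -0.13 and 0.13 m and y of pack_a in the frame of mat between -0.13 and 0.13 m and z of pack_a in the frame of mat below 0.012 m and angle between pack_a's own z axis and vertical below 0.12 rad and linear speed of pack_a below 0.03 m/s) and (x of pack_b in the frame of mat between -0.13 and 0.13 m and y of pack_b in the frame of mat between -0.13 and 0.13 m and z of pack_b in the frame of mat below 0.012 m and angle between pack_b's own z axis and vertical below 0.12 rad and linear speed of pack_b below 0.03 m/s))) and value of joint switch above 1.22 rad); the robot touches nothing.
It fails at once if the tape measure, the socket or the screwdriver is moved by more than 30 mm (distance of any of tape, socket, screwdriver from where it was at the start of the episode above 0.03 m).
It fails at once if a pack is knocked over (tilted beyond 0.8 rad) (angle between any of pack_a, pack_b, pack_c's own z axis and vertical above 0.8 rad).
It fails at once if a pack is dropped or slammed into the cradle (arrives faster than 0.45 m/s) ((horizontal distance between pack_a and cradle below 0.03 m and z of pack_a in the frame of cradle below 0.015 m and linear speed of pack_a above 0.45 m/s) or (horizontal distance between pack_b and cradle below 0.03 m and z of pack_b in the frame of cradle below 0.015 m and linear speed of pack_b above 0.45 m/s) or (horizontal distance between pack_c and cradle below 0.03 m and z of pack_c in the frame of cradle below 0.015 m and linear speed of pack_c above 0.45 m/s)).
It also fails if it takes over 72 s, if anything falls off the work surface, if the arm or the gripper's body presses on something with over 40 N, if the wrist force passes 120 N, or if a joint passes its speed limit or range.

ROBOT

A 6-joint arm with a two-finger parallel gripper is mounted at the origin on the work surface. World frame = base frame: x ahead of the robot, y to its left, z up, the work surface at z = 0. Lengths are in m, angles in rad, forces in N, time in s.
With the tool pointing down it reaches from about 0.35 to 0.725 m from the base axis. Payload 6 kg.
Tool frame: the origin (TCP) lies midway between the tips of the shut fingers; the grasp point (between the pads) lies 19 mm behind it; z points along the fingers, y is the line along which they close (so a half turn about z gives the same grasp; the last joint's range is limited). The gripper opens to 85 mm and grips with 20 to 120 N. Pads are 22 mm wide; open, the fingers measure 114 mm over their backs; the gripper's body (76 mm by 85 mm) begins 54 mm behind the grasp point. The pads swing forward as they close: fully open they stand 13 mm farther back than shut.
Start: joints at [0.334, 0.04, 0.085, 0, -1.615, -0.334], TCP at [0.6, 0, 0.231] pointing down, gripper open.
Joint ranges: [-2.56, 2.56], [-1.29, 2.01], [-1.08, 1.49], [-3.29, 1.98], [-2.81, -0.18], [-2.99, 2.99]. Speed limits (rad/s): [2.57, 2.57, 3.01, 3.14, 3.14, 3.14].

INTERFACE

Orientations are given as a unit quaternion [w, x, y, z].
In Python, from plant import ctrl gives the robot as it stands.
- The arm moves only by the tool servo_tool, never from a script. Its argument "plan" is one flat list of numbers, 5 for each row, row after row: the shift along the tool's x, y, z in cm, then the turn about the tool's z in degrees, then the opening, from -1 (shut) to 1 (fully open). A call has 1 to 20 rows; each row shifts and turns the commanded pose from where the row before left it, along the tool's axes as they then stand; what a row does not reach is not made up. A row lasts 1/10 s, in which the tool goes at most 50 mm and 8.59 degrees, less where a joint would pass 70% of its speed; a pose out of reach is approached as far as the arm can. A call is refused whole if a number of a shift passes 5 or a number of a turn 8.59, either way. A call with a gripper value outside its range is refused whole. The fingers move at their own pace and stop on an object; "force" is the grip in N (left out, the last holds). Time passes only in rows, so rows that do not move let the fingers close. It gives the time, the measured TCP pose, the force, the opening and the grip force at its end, in the units of the state.
- ctrl.get_obs(): the state, without advancing time (a new reading comes with each control period).
- ctrl.grab_frame(name): name is "scene" or "side" or "wrist"; returns a dict with "img" (420x560x3 uint8, red, green, blue), "vfov" (degrees; the focal length in pixels is half the picture's height over the tangent of half this angle, whatever the lens; pixels are square), "cx", "cy" (the principal point, pixels), "k1" (the pictures are not rectified: a ray, as slopes to the right and down, at radius r is drawn at 1 + k1 r^2 times it, then the intrinsics apply), "eye" and "attitude" of the camera in the world; the wrist camera has in their place "T_tool_cam" (4x4, takes a point from camera to tool coordinates, whose origin is the TCP and whose axes are the flange's). Camera axes: x right, y down, z forward; pixel columns grow to the right and rows downward; lengths in m; the calibration is good to about 2 mm. A picture is of the moment at which its call begins: read the wrist's pose just before it. There is no depth.
- ctrl.job_done(): hands the job in; it is judged then, once.
Trained networks look in a picture, given as the dict that the camera call returned (one of the last four; its "shot" number tells which), for a name from the list of things; names that differ only in an ending like _2 or _b are one class to them, and where a whole thing is asked for, a point or a joint stands for the part that bears it (a point fixed in the world has none). Each returns a list of dicts, best first, with "p" (0 to 1); they miss things now and then, are a little off and sometimes report something else, mostly with a low value. They report only what shows in the picture. A call takes as long as a camera call. They do not tell look-alikes from the thing itself.
- ctrl.look_for(picture, name): "xy" ([column, row] in pixels, amid what is visible of it).
- ctrl.trace(picture, name): "region" (420x560 bool, what is visible of it) and "xy" ([column, row] in pixels, amid what is visible of it).
The state is a dict: "time": time; "joint_positions": joint angles; "qd": joint speeds; "joint_torque": joint torques, N m; "ee_pos": TCP position; "eef_rot": TCP orientation; "ft_force": force on the tool from outside, world axes, zero at the start; "moment": the same for the moment, N m; "gripper_width": finger opening in m; "grip_force": force on a finger pad.
Only numpy, scipy, OpenCV 4.12 (cv2) and the standard library are available. Lean on these libraries where they do the work, as an engineer would, in place of code of your own. Each camera call takes 0.05 s, during which the arm holds its last target. There are 200 camera calls.

## Working session

There is one attempt and no reset: what is moved stays moved. The work goes in short steps, Python scripts to look and compute and a tool call to move; the robot and the scene stay as the last step left them, time stands still between calls to the robot, and variables do not carry over. Pictures are saved under pics/ and viewed, at most 10 in all, crops included, and the job is handed in when it is done.

Besides the shell and the picture viewer there is one more tool, called in YAML: its name, and indented under it one key for each argument. servo_tool: Moves the arm, as the interface text tells. Its arguments: {"type":"object","properties":{"plan":{"type":"array","items":{"type":"number"}},"force":{"type":"number"}},"required":["plan"]}

```bash
mkdir -p pics; ls; python3 - <<'E'
from plant import ctrl
import cv2
o=ctrl.get_obs(); print(o)
for n in ["scene","side"]:
    f=ctrl.grab_frame(n); cv2.imwrite(f"pics/{n}0.png",f["img"][:,:,::-1]); print({k:v for k,v in f.items() if k!="img"})
    for m in ["pack_a","mat","station","switch","tape","socket","screwdriver"]:
        print(n,m,[(d["p"],d["xy"]) for d in ctrl.look_for(f,m)][:5])
E
```

```text
pics
{'time': 0.0, 'joint_positions': array([ 3.33727524e-01,  4.08022918e-02,  8.37930702e-02, -4.85799270e-04,
       -1.61549307e+00, -3.33735988e-01]), 'qd': array([ 0.00015703,  0.00021005,  0.00104028, -0.0011705 , -0.00071559,
        0.00131254]), 'joint_torque': array([-7.27207535e-04, -3.68200672e+01,  3.47413230e+01,  6.93227157e+00,
       -5.48646509e-03, -9.47124363e-06]), 'ee_pos': array([5.99665760e-01, 1.04932090e-04, 2.30270152e-01]), 'eef_rot': array([ 6.61530298e-04,  7.07111039e-01, -7.07101967e-01, -5.90628995e-04]), 'ft_force': array([ 0.45447026, -0.82039742, -0.52427069]), 'moment': array([ 0.02510443, -0.00736219,  0.00415087]), 'grip_force': 0.0, 'gripper_width': 0.085480358059718}
{'vfov': 42.7413216847777, 'cx': 283.11395214616937, 'cy': 208.7542605958237, 'k1': -0.16909407497634038, 'eye': array([ 0.93921568, -0.39767936,  1.17856714]), 'attitude': array([-0.23584383,  0.85723936,  0.44144424, -0.121018  ]), 'shot': 1}
scene pack_a [(0.97, [202.6, 335.3]), (0.78, [260.3, 312.0]), (0.72, [242.2, 257.1]), (0.6, [164.9, 218.8])]
scene mat [(0.63, [219.3, 30
[... 196 characters left out ...]
ver [(0.76, [305.4, 236.2])]
{'vfov': 56.98354733056868, 'cx': 276.0443021561656, 'cy': 203.81098862878085, 'k1': 0.01671940174503626, 'eye': array([-0.06519012, -0.60874044,  0.57959165]), 'attitude': array([-0.44676552,  0.82899879, -0.29917795,  0.15379902]), 'shot': 2}
side pack_a [(0.89, [329.4, 241.1]), (0.78, [375.0, 228.6]), (0.78, [287.8, 316.0]), (0.64, [428.7, 264.9]), (0.43, [274.8, 156.4])]
side mat [(0.59, [371.2, 279.1])]
side station [(0.56, [261.0, 169.9])]
side switch [(0.7, [378.3, 299.6]), (0.59, [272.9, 156.6])]
side tape [(0.59, [376.8, 298.1]), (0.58, [273.9, 157.3])]
side socket [(0.44, [376.6, 259.3]), (0.39, [431.1, 263.6])]
side screwdriver [(0.57, [287.2, 212.4])]
```

View pics/scene0.png

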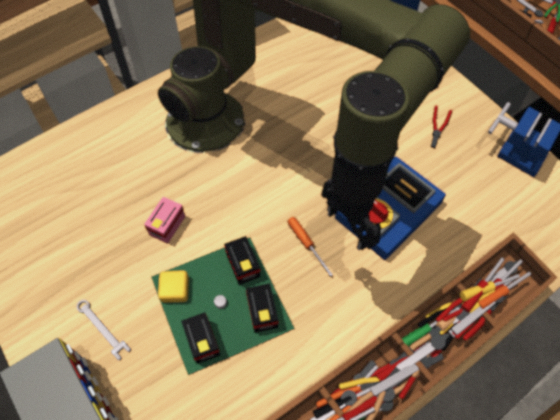

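View pics/side0.png

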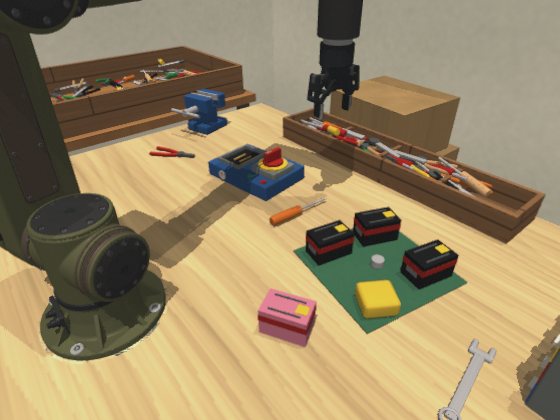

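```bash
cat > h.py <<'E'
import numpy as np, cv2, itertools
from scipy.spatial.transform import Rotation as R
from scipy.optimize import least_squares
from plant import ctrl
def rot(q): return R.from_quat(np.r_[q[1:],q[0]]).as_matrix()
def cam(name):
    o=ctrl.get_obs(); f=ctrl.grab_frame(name)
    if name=="wrist":
        T=np.eye(4);T[:3,:3]=rot(o["eef_rot"]);T[:3,3]=o["ee_pos"];T=T@f["T_tool_cam"]
        f["Rc"],f["t"]=T[:3,:3],T[:3,3]
    else: f["Rc"],f["t"]=rot(f["attitude"]),np.array(f["eye"])
    f["f"]=210/np.tan(np.radians(f["vfov"])/2); return f
def proj(f,P):
    c=(np.atleast_2d(P)-f["t"])@f["Rc"]; s=c[:,:2]/c[:,2:]
    s=s*(1+f["k1"]*(s**2).sum(1,keepdims=True)); return s*f["f"]+[f["cx"],f["cy"]]
def back(f,uv,z):
    d=(np.atleast_2d(uv)-[f["cx"],f["cy"]])/f["f"]; s=d.copy()
    for _ in range(10): s=d/(1+f["k1"]*(s**2).sum(1,keepdims=True))
    v=np.c_[s,np.ones(len(s))]@f["Rc"].T
    return f["t"]+v*((z-f["t"][2])/v[:,2])[:,None]
def box(p,size,z0):
    x,y,a=p; c=np.array(list(itertools.product([-.5,.5],[-.5,.5],[0,1])))*size
    return np.c_[c[:,0]*np.cos(a)-c[:,1]*np.sin(a)+x,c[:,0]*np.sin(a)+c[:,1]*np.cos(a)+y,c[:,2]+z0]
def contour(m):
    cs,_=cv2.findContours(m.astype(np.uint8),cv2.RETR_EXTERNAL,cv2.CHAIN_APPROX_NONE)
    return max(cs,key=cv2.contourArea)[:,0].astype(float)
def fit(views,p0,size,z0):
    """views: list of (frame, contour)"""
    def res(p):
        r=[]
        for f,c in views:
            h=cv2.convexHull(proj(f,box(p,size,z0)).astype(np.float32))
            r+=[cv2.pointPolygonTest(h,tuple(map(float,q)),True)-.5 for q in c]
        return np.array(r)
    best=min((least_squares(res,[*p0[:2],p0[2]+d],loss="soft_l1",diff_step=1e-4,x_scale=[.01,.01,.1]) for d in (-.6,0,.6)),key=lambda s:s.cost)
    return best.x, np.sqrt(np.mean(best.fun**2)), np.median(abs(best.fun))
E
cat > m1.py <<'E'
from h import *
fs={n:cam(n) for n in ("scene","side")}
def near(n,name,z):
    return [(d["p"],back(fs[n],d["xy"],z)[0],d["region"]) for d in ctrl.trace(fs[n],name) if d["p"]>.3]
A,B=near("scene","pack_a",.035),near("side","pack_a",.035)
for p,xy,m in A:
    j=min(B,key=lambda b:np.hypot(*(b[1]-xy)[:2]))
    v=[(fs["scene"],contour(m)),(fs["side"],contour(j[2]))]
    print("pack",p,xy[:2].round(3),j[1][:2].round(3),[ (r[0].round(4),round(r[1],2),round(r[2],2)) for r in (fit(v,[*xy[:2],0.3],[.088,.056,.058],.004),fit(v[:1],[*xy[:2],.3],[.088,.056,.058],.004),fit(v[1:],[*xy[:2],.3],[.088,.056,.058],.004))])
for name,s,z in (("mat",[.26,.26,.004],0),("station",[.17,.24,.045],0)):
    for n in fs:
        for p,xy,m in near(n,name,z+s[2]/2)[:1]:
            c=contour(m); h=cv2.convexHull(c.astype(np.float32))[:,0] if name=="mat" else c
            print(name,n,p,xy[:2].round(3),m.sum(),fit([(fs[n],h)],[*xy[:2],0.3],s,z))
for name,z in (("tape",.022),("socket",.015),("screwdriver",.013),("switch_grip",.1)):
    for n in fs: print(name,n,[(p,xy[:2].round(3)) for p,xy,m in near(n,name,z)])
E
python3 m1.py
```

```text
pack 0.78 [ 0.55 -0.34] [ 0.547 -0.344] [(array([ 0.5477, -0.3414, -0.2387]), np.float64(0.5), np.float64(0.36)), (array([ 0.5482, -0.3414, -0.2343]), np.float64(0.41), np.float64(0.28)), (array([ 0.5472, -0.3415, -0.2397]), np.float64(0.56), np.float64(0.36))]
pack 0.76 [ 0.574 -0.203] [ 0.549 -0.194] [(array([ 0.5691, -0.191 ,  2.7369]), np.float64(0.47), np.float64(0.32)), (array([ 0.5683, -0.1907, -0.4088]), np.float64(0.33), np.float64(0.27)), (array([ 0.5702, -0.191 , -0.3786]), np.float64(0.46), np.float64(0.29))]
pack 0.68 [ 0.444 -0.161] [ 0.443 -0.17 ] [(array([ 0.4444, -0.1621, -0.2287]), np.float64(0.5), np.float64(0.33)), (array([ 0.4436, -0.1612, -0.2232]), np.float64(0.48), np.float64(0.35)), (array([ 0.4446, -0.1627, -0.2324]), np.float64(0.39), np.float64(0.26))]
pack 0.65 [ 0.247 -0.256] [ 0.238 -0.258] [(array([ 0.2375, -0.2596, -1.0529]), np.float64(0.69), np.float64(0.46)), (array([ 0.2397, -0.259 , -1.0751]), np.float64(0.61), np.float64(0.45)), (array([ 0.237 , -0.2601,  2.0928]), np.float64(0.53), np.float64(0.34))]
pack 0.56 [0.528 0.187] [ 0.443 -0.17 ] [(ar
[... 529 characters left out ...]
e 0.77 [0.549 0.239] 4363 (array([0.56491962, 0.25222755, 0.51795603]), np.float64(8.791015632463571), np.float64(4.46828796059505))
station side 0.65 [0.535 0.226] 3332 (array([0.53457691, 0.23056268, 0.15483188]), np.float64(1.4926272350024317), np.float64(0.6380040276699797))
tape scene [(0.66, array([ 0.412, -0.329]))]
tape side []
socket scene [(0.63, array([ 0.491, -0.259])), (0.54, array([ 0.506, -0.272]))]
socket side [(0.71, array([ 0.49 , -0.257]))]
screwdriver scene [(0.62, array([ 0.461, -0.001]))]
screwdriver side [(0.68, array([ 0.457, -0.001]))]
switch_grip scene [(0.75, array([0.555, 0.147])), (0.44, array([ 0.594, -0.205]))]
switch_grip side [(0.49, array([ 0.365, -0.335]))]
```

servo_tool:
  plan: [0, 0, 0, -8.375, 1, 0, 0, 0, -8.375, 1, 0, 0, 0, -8.375, 1, 0, 0, 0, -8.375, 1, 0, 0, 0, -8.375, 1, 0, 0, 0, -8.375, 1, 0, 0, 0, -8.375, 1, 0, 0, 0, -8.375, 1, 1.15, 4.7, 0, 0, 1, 1.15, 4.7, 0, 0, 1, 1.15, 4.7, 0, 0, 1, 1.15, 4.7, 0, 0, 1, 0, 0, 2, 0, 1, 0, 0, 2, 0, 1, 0, 0, 0, 0, 1, 0, 0, 0, 0, 1]

```text
time: 3.2
ee_pos: [0.5688, -0.1911, 0.1917]
eef_rot: [0.0, 0.98, -0.199, -0.0]
ft_force: [0.0, -0.1, 0.4]
gripper_width: 0.0852
grip_force: 0.0
```

```bash
cat > m2.py <<'E'
from h import *
fs={n:cam(n) for n in ("scene","side")}
v=[]
for n in fs:
    ds=ctrl.trace(fs[n],"station"); d=ds[0]; print(n,d["p"],d["region"].sum())
    m=d["region"]
    c=contour(m); v.append((fs[n],c)); xy=back(fs[n],d["xy"],.045)[0]
    print(n,xy.round(3),fit([v[-1]],[.535,.231,.155],[.17,.24,.045],0))
print(fit(v,[.535,.231,.155],[.17,.24,.045],0))
np.save("/tmp/x.npy",0)
for n in fs:
    d=ctrl.trace(fs[n],"switch"); print(n,[(q["p"],back(fs[n],q["xy"],.1)[0].round(3)) for q in d])
f=fs["scene"]
u=proj(f,[.535,.231,.06])[0].astype(int); x0,y0=u-[60,55]
im=f["img"][y0:y0+110,x0:x0+120,::-1]; cv2.imwrite("pics/st.png",cv2.resize(im,None,fx=5,fy=5,interpolation=cv2.INTER_CUBIC)); print("crop",x0,y0)
cv2.imwrite("pics/scene1.png",f["img"][:,:,::-1])
E
python3 m2.py
```

```text
scene 0.78 6090
scene [0.54  0.207 0.045] (array([0.53013192, 0.22926106, 0.15971607]), np.float64(0.93188521043772), np.float64(0.6132826029365115))
side 0.61 3362
side [0.519 0.184 0.045] (array([0.53485466, 0.23025859, 0.15243439]), np.float64(1.4527923608962952), np.float64(0.6066595344126813))
(array([0.53141802, 0.22919947, 0.15477763]), np.float64(1.3430713162490697), np.float64(0.7563947770674977))
scene [(0.82, array([0.542, 0.15 , 0.1  ]))]
side [(0.83, array([0.521, 0.135, 0.1  ])), (0.27, array([ 0.466, -0.381,  0.1  ]))]
crop 334 143
```

View pics/st.png

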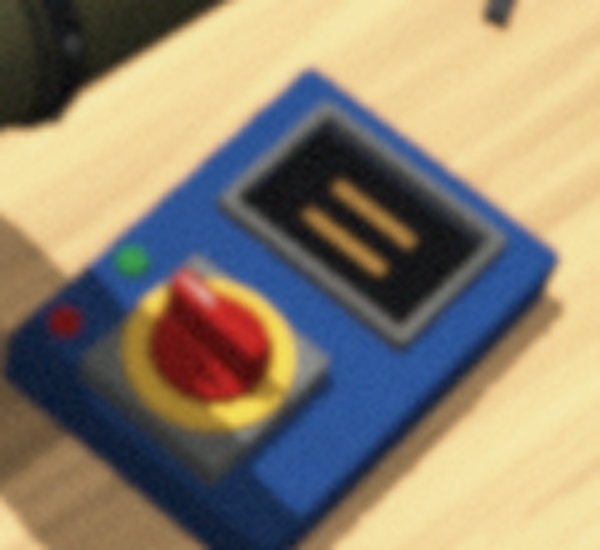

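```bash
python3 - <<'E'
from h import *
f=cam("wrist"); o=ctrl.get_obs()
im=f["img"][:,:,::-1].copy()
for p in ([.569,-.191,-.4046],):
    h=cv2.convexHull(proj(f,box(p,[.088,.056,.058],.004)).astype(np.float32)).astype(int); cv2.polylines(im,[h],True,(255,255,0),1)
for d in ctrl.trace(f,"pack_a"):
    xy=back(f,d["xy"],.06)[0]; print(d["p"],d["xy"],xy.round(3))
    if np.hypot(*(xy[:2]-[.569,-.191]))<.05: print(fit([(f,contour(d["region"]))],[.569,-.191,-.40],[.088,.056,.058],.004))
cv2.imwrite("pics/w1.png",im)
E
```

```text
0.88 [279.9, 194.1] [ 0.575 -0.193  0.06 ]
(array([ 0.56756267, -0.19080372, -0.40182615]), np.float64(1.131152963696259), np.float64(0.852498702475095))
0.83 [440.5, 156.3] [ 0.552 -0.334  0.06 ]
0.74 [457.5, 403.7] [ 0.275 -0.283  0.06 ]
0.66 [297.8, 310.5] [ 0.458 -0.163  0.06 ]
```

View pics/w1.png

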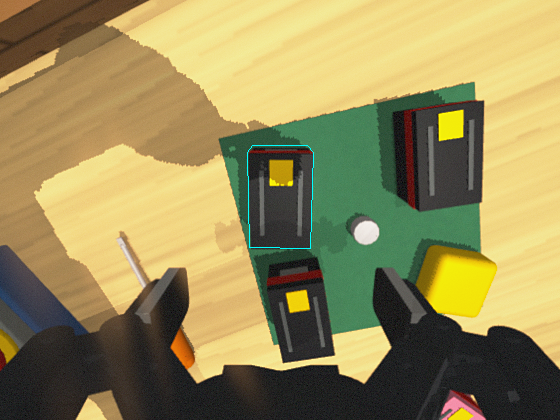

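servo_tool:
  plan: [0, 0, 4, 0, 1, 0, 0, 4, 0, 1, 0, 0, 4, 0, 1, 0, 0, 2.5, 0, 1, 0, 0, 1.8, 0, 1, 0, 0, 0.5, 0, 1, 0, 0, 0, 0, 1, 0, 0, 0, 0, -1, 0, 0, 0, 0, -1, 0, 0, 0, 0, -1, 0, 0, 0, 0, -1, 0, 0, 0, 0, -1, 0, 0, 0, 0, -1, 0, 0, 0, 0, -1]
  force: 50

```text
time: 5.0
ee_pos: [0.5699, -0.1911, 0.025]
eef_rot: [-0.0, 0.98, -0.199, 0.001]
ft_force: [-1.1, 1.2, 5.8]
gripper_width: 0.0554
grip_force: 54.9
```

servo_tool:
  plan: [0, 0, -1, 0, -1, 0, 0, -1, 0, -1, 0, 0, -1, 0, -1, 0, 0, -1, 0, -1, 0, 0, 0, 0, -1, 0, 0, 0, 0, -1, 0, 0, 0, 0, -1, 0, 0, 0, 0, -1]

```text
time: 5.8
ee_pos: [0.5685, -0.1909, 0.0626]
eef_rot: [0.0, 0.98, -0.199, -0.001]
ft_force: [-0.4, -0.3, -2.0]
gripper_width: 0.0556
grip_force: 54.2
```

servo_tool:
  plan: [0, 0, 1.5, 0, -1, 0, 0, 1.3, 0, -1, 0, 0, 0.7, 0, -1, 0, 0, 0.3, 0, -1, 0, 0, 0, 0, -1, 0, 0, 0, 0, -1, 0, 0, 0, 0, 1, 0, 0, 0, 0, 1, 0, 0, 0, 0, 1, 0, 0, 0, 0, 1, 0, 0, -3, 0, 1, 0, 0, -4, 0, 1, 0, 0, -4, 0, 1, 0, 0, 0, -5, 1, 0, 0, 0, -5, 1, -4.2, 0, 0, 0, 1, -4.2, 0, 0, 0, 1, -4.3, 0, 0, 0, 1, 0, 0, 0, 0, 1, 0, 0, 0, 0, 1]

```text
time: 7.8
ee_pos: [0.445, -0.1623, 0.1363]
eef_rot: [-0.0, 0.994, -0.113, 0.001]
ft_force: [0.5, 0.1, 0.1]
gripper_width: 0.0855
grip_force: 0.0
```

```bash
python3 - <<'E'
from h import *
f=cam("scene"); s=cam("side"); o=ctrl.get_obs(); print(o["ee_pos"],o["gripper_width"])
for g in (f,s):
  for d in ctrl.trace(g,"pack_a"):
    xy=back(g,d["xy"],.035)[0]
    if d["p"]>.3: print(d["p"],fit([(g,contour(d["region"]))],[*xy[:2],-.3],[.088,.056,.058],.004))
E
```

```text
[ 0.44573403 -0.16245626  0.13558895] 0.08529183821640517
0.98 (array([ 0.54868009, -0.34080989, -0.23556019]), np.float64(0.5428286266837365), np.float64(0.39882181856776644))
0.96 (array([ 0.2408202 , -0.25707694, -1.06239263]), np.float64(0.406225960360971), np.float64(0.2948153284623364))
0.92 (array([ 0.56745841, -0.19046709, -0.3988286 ]), np.float64(0.3606621987424667), np.float64(0.2814161453457773))
0.88 (array([ 0.4431665 , -0.16078952, -0.2130785 ]), np.float64(0.32733897895523384), np.float64(0.251885886356751))
0.85 (array([ 0.44480978, -0.16191495, -0.23937208]), np.float64(0.3663226625505368), np.float64(0.2624418288340615))
0.77 (array([ 0.23713367, -0.2598055 , -1.05676025]), np.float64(0.41952462210179264), np.float64(0.29676488193756223))
0.71 (array([ 0.54867099, -0.34149714, -0.23526126]), np.float64(0.389600810864658), np.float64(0.29407585013999976))
0.59 (array([ 0.56945049, -0.19107757, -0.40710647]), np.float64(0.40462319847851713), np.float64(0.2639015543959391))
```

P2 was light (about 0.2 kg) and is back in place. Next, weigh P3.

servo_tool:
  plan: [0, 0, 4, 0, 1, 0, 0, 3, 0, 1, 0, 0, 2.2, 0, 1, 0, 0, 1.4, 0, 1, 0, 0, 0.4, 0, 1, 0, 0, 0, 0, 1, 0, 0, 0, 0, -1, 0, 0, 0, 0, -1, 0, 0, 0, 0, -1, 0, 0, 0, 0, -1, 0, 0, 0, 0, -1, 0, 0, 0, 0, -1]
  force: 50

```text
time: 9.2
ee_pos: [0.4461, -0.1625, 0.0267]
eef_rot: [0.0, 0.994, -0.113, 0.001]
ft_force: [1.0, 1.0, 6.3]
gripper_width: 0.0552
grip_force: 55.0
```

servo_tool:
  plan: [0, 0, -1, 0, -1, 0, 0, -1, 0, -1, 0, 0, -1, 0, -1, 0, 0, -1, 0, -1, 0, 0, 0, 0, -1, 0, 0, 0, 0, -1, 0, 0, 0, 0, -1, 0, 0, 0, 0, -1]

```text
time: 10.0
ee_pos: [0.4447, -0.1624, 0.0647]
eef_rot: [0.0, 0.994, -0.113, -0.001]
ft_force: [-0.6, -0.1, -2.9]
gripper_width: 0.0551
grip_force: 54.2
```

servo_tool:
  plan: [0, 0, 0, 0, -1, 0, 0, 0, 0, -1, 0, 0, 0, 0, -1]

```text
time: 10.3
ee_pos: [0.4451, -0.1624, 0.0652]
eef_rot: [0.0, 0.994, -0.113, -0.0]
ft_force: [-0.4, -1.2, -1.7]
gripper_width: 0.0554
grip_force: 54.2
```

servo_tool:
  plan: [0, 0, 0, 0, -1, 0, 0, 0, 0, -1]

```text
time: 10.5
ee_pos: [0.4451, -0.1624, 0.0653]
eef_rot: [0.0, 0.994, -0.113, -0.0]
ft_force: [-0.9, -0.1, -1.9]
gripper_width: 0.0556
grip_force: 54.2
```

servo_tool:
  plan: [0, 0, 0, 0, -1]

```text
time: 10.6
ee_pos: [0.4451, -0.1625, 0.0653]
eef_rot: [0.0, 0.994, -0.113, -0.0]
ft_force: [0.4, 0.7, -2.3]
gripper_width: 0.0558
grip_force: 54.2
```

servo_tool:
  plan: [0, 0, 1.5, 0, -1, 0, 0, 1.3, 0, -1, 0, 0, 0.7, 0, -1, 0, 0, 0.4, 0, -1, 0, 0, 0, 0, -1, 0, 0, 0, 0, -1, 0, 0, 0, 0, 1, 0, 0, 0, 0, 1, 0, 0, 0, 0, 1, 0, 0, 0, 0, 1, 0, 0, -3, 0, 1, 0, 0, -4, 0, 1, 0, 0, -4, 0, 1, 2.8, 3, 0, 0.5, 1, 2.8, 3, 0, 0, 1, 2.8, 3, 0, 0, 1, 2.8, 3, 0, 0, 1, 2.8, 3, 0, 0, 1, 0, 0, 0, 0, 1, 0, 0, 0, 0, 1]

```text
time: 12.6
ee_pos: [0.5463, -0.3413, 0.1347]
eef_rot: [-0.0, 0.993, -0.118, -0.001]
ft_force: [-0.1, 1.3, 0.4]
gripper_width: 0.0857
grip_force: 0.0
```

```bash
python3 - <<'E'
from h import *
g=cam("side"); o=ctrl.get_obs(); print(o["ee_pos"],o["gripper_width"])
for d in ctrl.trace(g,"pack_a"):
    xy=back(g,d["xy"],.035)[0]
    if d["p"]>.3: print(d["p"],fit([(g,contour(d["region"]))],[*xy[:2],-.3],[.088,.056,.058],.004))
E
```

```text
[ 0.54630885 -0.34072217  0.13572959] 0.0853767402692041
0.89 (array([ 0.2373382 , -0.26005947, -1.05430838]), np.float64(0.5964155953615599), np.float64(0.42050818610095814))
0.85 (array([ 0.56905436, -0.19187519, -0.41307622]), np.float64(0.5519519147473688), np.float64(0.35052732251119356))
0.71 (array([ 0.44410593, -0.16269286, -0.22766728]), np.float64(0.3872456302499941), np.float64(0.26725924915767185))
0.67 (array([ 0.54889417, -0.34130666, -0.22265615]), np.float64(0.5625562709549573), np.float64(0.39042234795365005))
```

servo_tool:
  plan: [0.15, 0, 4, 0, 1, 0, 0, 3, 0, 1, 0, 0, 2.2, 0, 1, 0, 0, 1.4, 0, 1, 0, 0, 0.4, 0, 1, 0, 0, 0, 0, 1, 0, 0, 0, 0, -1, 0, 0, 0, 0, -1, 0, 0, 0, 0, -1, 0, 0, 0, 0, -1, 0, 0, 0, 0, -1, 0, 0, 0, 0, -1]
  force: 60

```text
time: 13.9
ee_pos: [0.549, -0.3413, 0.0281]
eef_rot: [0.0, 0.993, -0.117, 0.001]
ft_force: [0.2, 2.3, 5.9]
gripper_width: 0.0552
grip_force: 67.0
```

servo_tool:
  plan: [0, 0, -1, 0, -1, 0, 0, -1, 0, -1, 0, 0, -1, 0, -1, 0, 0, -1, 0, -1, 0, 0, 0, 0, -1, 0, 0, 0, 0, -1, 0, 0, 0, 0, -1, 0, 0, 0, 0, -1]

```text
time: 14.7
ee_pos: [0.5476, -0.341, 0.0654]
eef_rot: [-0.0, 0.993, -0.118, -0.001]
ft_force: [1.0, -0.5, -5.8]
gripper_width: 0.0549
grip_force: 65.8
```

```bash
python3 - <<'E'
from h import *
f=cam("scene"); s=cam("side")
c=np.array([[325,102],[505,238],[400,347],[220,198]])/5+[334,143]-.4
P=back(f,c,.055)[:,:2]; print(P.round(4),P.mean(0).round(4)); 
e=np.diff(np.r_[P,P[:1]],axis=0); print(np.hypot(*e.T).round(4),np.degrees(np.arctan2(e[:,1],e[:,0])).round(1))
a=.155; ctr=np.array([.5315,.2295]); print("local",(P.mean(0)-ctr)@np.array([[np.cos(a),-np.sin(a)],[np.sin(a),np.cos(a)]]))
# side crop with station box overlay + rim hyps
im=cv2.resize(s["img"][130:210,190:320,::-1],None,fx=6,fy=6,interpolation=cv2.INTER_CUBIC)
cv2.imwrite("pics/side_st.png",im)
E
```

```text
[[0.4572 0.3151]
 [0.5734 0.3342]
 [0.5891 0.2464]
 [0.4708 0.2308]] [0.5226 0.2816]
[0.1177 0.0892 0.1194 0.0854] [   9.3  -79.8 -172.5   99.1]
local [-0.00070094  0.05288057]
```

View pics/side_st.png

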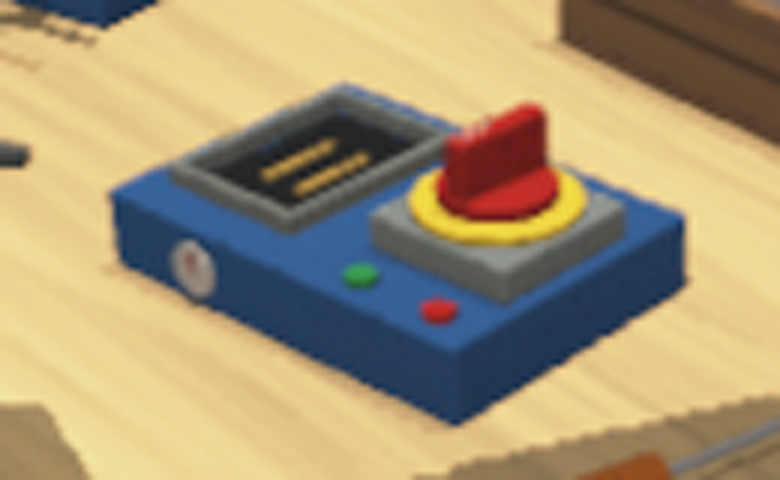

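```bash
python3 - <<'E'
from h import *
f=cam("scene"); s=cam("side")
c=np.array([[345,86],[290,228],[172,170]])/6+[190,130]-.4
P=back(s,c,.055)[:,:2]; print(P.round(4),"centre",((P[0]+P[1])/2).round(4))
# bar top: ends of top edge, z=.109
b=np.array([[185,275],[262,350]])/5+[334,143]-.4
print("bar scene top",back(f,b,.109)[:,:2].round(4),back(f,b,.109)[:,:2].mean(0))
b=np.array([[458,145],[533,108]])/6+[190,130]-.4
q=back(s,b,.109)[:,:2];print("bar side top",q.round(4),q.mean(0),np.hypot(*(q[1]-q[0])),np.arctan2(*(q[1]-q[0])[::-1]))
# yellow disc
for n,g,z in (("scene",f,.07),("side",s,.07)):
    for ctr,a in (((.5315,.2295),.155),):
        print(n, proj(g,[[ctr[0]+.06*np.sin(a),ctr[1]-.06*np.cos(a),z]]))
E
```

```text
[[0.5785 0.3337]
 [0.4653 0.2213]
 [0.4552 0.3099]] centre [0.5219 0.2775]
bar scene top [[0.5168 0.1584]
 [0.5692 0.1612]] [0.54298971 0.15978784]
bar side top [[0.5142 0.1516]
 [0.5648 0.1593]] [0.53950936 0.15544979] 0.05119663519540649 0.15017404455045755
scene [[378.44441516 210.61335451]]
side [[269.61239571 161.22125648]]
```

servo_tool:
  plan: [0, 0, -4, 0, -1, 0, 0, -4, 0, -1, 0, 0, -4, 0, -1, 0, 0, -2, 0, -1, 0, 0, 0, 0, -1, 0, 0, 0, 0, -1]

```text
time: 15.5
ee_pos: [0.5479, -0.3407, 0.205]
eef_rot: [-0.001, 0.993, -0.118, -0.0]
ft_force: [0.1, 0.1, -8.2]
gripper_width: 0.055
grip_force: 67.9
```

servo_tool:
  plan: [0, 0, 0, -7.5, -1, 0, 0, 0, -7.5, -1, 0, 0, 0, -7.5, -1, 0.2, -2, 0, 0, -1, 0.5, -4.3, 0, 0, -1, 0.5, -4.3, 0, 0, -1, 0.5, -4.3, 0, 0, -1, 0.5, -4.3, 0, 0, -1, 0.5, -4.3, 0, 0, -1, 0.5, -4.3, 0, 0, -1, 0.5, -4.3, 0, 0, -1, 0.5, -4.3, 0, 0, -1, 0.5, -4.3, 0, 0, -1, 0.5, -4.3, 0, 0, -1, 0.5, -4.3, 0, 0, -1, 0.5, -4.3, 0, 0, -1, 0.5, -4.3, 0, 0, -1, 0.3, -2, 0, 0, -1, 0, -1.5, 0, 0, -1, 0, 0, 0, 0, -1]

```text
time: 17.5
ee_pos: [0.5203, 0.2772, 0.2041]
eef_rot: [0.001, 0.997, 0.079, -0.001]
ft_force: [-0.7, -1.2, -6.5]
gripper_width: 0.0553
grip_force: 68.3
```

servo_tool:
  plan: [0, 0, 2, 0, -1, 0, 0, 2, 0, -1, 0, 0, 0, 0, -1, 0, 0, 0, 0, -1]

```text
time: 17.9
ee_pos: [0.5213, 0.275, 0.1663]
eef_rot: [0.001, 0.997, 0.078, -0.0]
ft_force: [-0.2, 0.4, -6.1]
gripper_width: 0.0552
grip_force: 68.0
```

```bash
python3 - <<'E'
from h import *
o=ctrl.get_obs(); print(o["ee_pos"],o["eef_rot"],o["ft_force"])
s=cam("side"); w=cam("wrist")
for n,g,(x0,y0,w0,h0) in (("side",s,(190,100,130,110)),("w",w,(0,0,560,420))):
    im=g["img"][:,:,::-1].copy(); k=5 if n=="side" else 1
    im=cv2.resize(im[y0:y0+h0,x0:x0+w0],None,fx=k,fy=k,interpolation=cv2.INTER_CUBIC)
    for col,sz in (((255,255,0),(.108,.076,0)),((0,255,0),(.118,.086,0))):
        h=(cv2.convexHull(proj(g,box([.522,.280,.155],sz,.055)).astype(np.float32))-[x0,y0])*k; cv2.polylines(im,[h.astype(int)],True,col,1)
    cv2.imwrite(f"pics/cr_{n}.png",im)
E
```

```text
[0.52126309 0.27503925 0.16626534] [ 6.35555538e-04  9.96958611e-01  7.79298782e-02 -2.40188675e-04] [-0.15140864  0.41343529 -6.09032434]
```

View pics/cr_w.png

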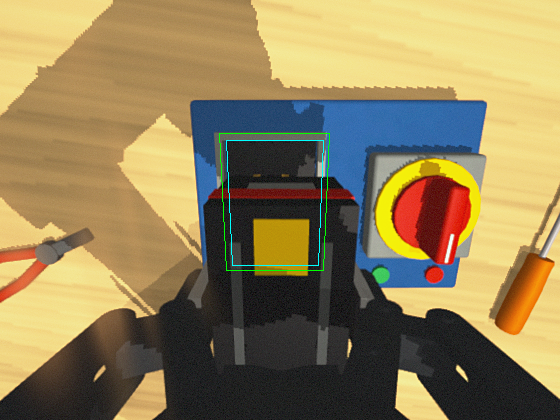

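View pics/cr_side.png

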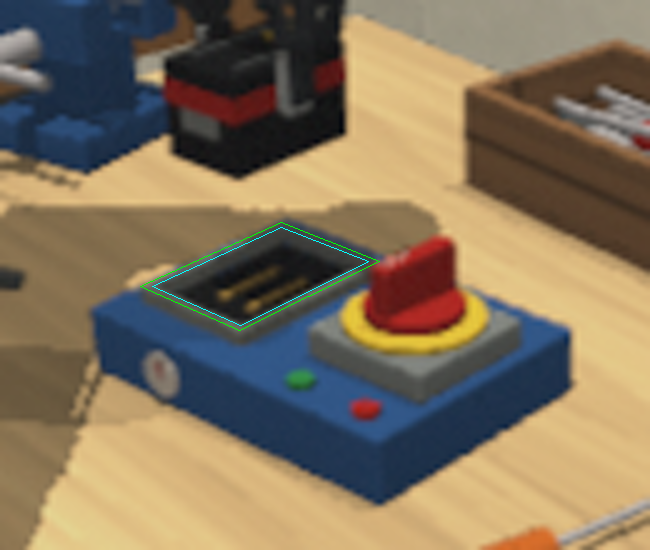

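servo_tool:
  plan: [0.2, -0.5, 2, 0, -1, 0, 0, 2.5, 0, -1, 0, 0, 2.5, 0, -1, 0, 0, 1, 0, -1, 0, 0, 0.6, 0, -1, 0, 0, 0, 0, -1, 0, 0, 0, 0, -1]

```text
time: 18.7
ee_pos: [0.5231, 0.2819, 0.082]
eef_rot: [-0.001, 0.997, 0.079, 0.001]
ft_force: [0.2, -0.4, -6.2]
gripper_width: 0.0551
grip_force: 68.1
```

servo_tool:
  plan: [0, 0, 0.3, 0, -1, 0, 0, 0.3, 0, -1, 0, 0, 0.2, 0, -1, 0, 0, 0, 0, -1, 0, 0, 0, 0, -1]

```text
time: 19.2
ee_pos: [0.5223, 0.2815, 0.0723]
eef_rot: [0.0, 0.997, 0.078, -0.0]
ft_force: [0.4, 0.2, -6.3]
gripper_width: 0.0549
grip_force: 68.1
```

servo_tool:
  plan: [0, 0, 0.2, 0, -1, 0, 0, 0.1, 0, -1, 0, 0, 0, 0, -1, 0, 0, 0, 0, -1, 0, 0, 0, 0, -1]

```text
time: 19.7
ee_pos: [0.5223, 0.2815, 0.0693]
eef_rot: [0.0, 0.997, 0.078, -0.0]
ft_force: [0.3, 1.1, -6.2]
gripper_width: 0.0552
grip_force: 68.6
```

servo_tool:
  plan: [0, 0, 0.1, 0, -1, 0, 0, 0.1, 0, -1, 0, 0, 0, 0, -1, 0, 0, 0, 0, -1]

```text
time: 20.1
ee_pos: [0.5227, 0.2816, 0.0691]
eef_rot: [-0.0, 0.997, 0.079, 0.001]
ft_force: [-4.9, -1.7, 4.2]
gripper_width: 0.0549
grip_force: 69.5
```

servo_tool:
  plan: [0, 0, 0, 0, 0, 0, 0, 0, 0, 1, 0, 0, 0, 0, 1, 0, 0, 0, 0, 1, 0, 0, 0, 0, 1, 0, 0, -3, 0, 1, 0, 0, -4, 0, 1, 0, 0, -4, 0, 1, 0, 0, -3, 0, 1, 0, 5, 0, 0, 1, 0, 5, 0, 0, 1, 0, 3, 0, 0, 1, 0, 0, 0, 0, 1, 0, 0, 0, 0, 1]

```text
time: 21.5
ee_pos: [0.5428, 0.1526, 0.2074]
eef_rot: [-0.0, 0.997, 0.078, 0.0]
ft_force: [-0.1, 0.7, -0.7]
gripper_width: 0.0852
grip_force: 0.0
```

```bash
python3 - <<'E'
from h import *
o=ctrl.get_obs(); print(o["ee_pos"],o["eef_rot"],o["ft_force"])
fs={n:cam(n) for n in ("side","scene","wrist")}
for n in fs:
    g=fs[n]
    for d in ctrl.trace(g,"pack_a"):
        xy=back(g,d["xy"],.075)[0]
        if xy[1]>.2: print(n,d["p"],fit([(g,contour(d["region"]))],[*xy[:2],.15],[.088,.056,.058],.045))
    for d in ctrl.trace(g,"switch")[:1]:
        m=d["region"]; hsv=cv2.cvtColor(g["img"],cv2.COLOR_RGB2HSV); print(n,"sw",d["p"],d["xy"],back(g,d["xy"],.09)[0].round(4))
w=fs["wrist"]; im=w["img"][:,:,::-1].copy()
h=cv2.convexHull(proj(w,box([.5405,.1575,.15],(.057,.014,.021),.088)).astype(np.float32)); cv2.polylines(im,[h.astype(int)],True,(255,255,0),1)
cv2.imwrite("pics/w3.png",im)
E
```

```text
[0.54283355 0.15258924 0.20741807] [-1.56906412e-04  9.96973587e-01  7.77406641e-02  1.79427245e-04] [-0.13129688  0.67056293 -0.71607434]
side sw 0.78 [274.0, 157.6] [0.5399 0.1488 0.09  ]
scene 0.77 (array([0.52373636, 0.28064873, 0.1504351 ]), np.float64(1.8136390910776854), np.float64(0.3931755047645921))
scene sw 0.58 [374.4, 212.3] [0.5459 0.1491 0.09  ]
wrist 0.77 (array([0.52198527, 0.28098243, 0.15934068]), np.float64(0.47372019012081495), np.float64(0.356435534971678))
wrist sw 0.71 [273.1, 203.4] [0.5437 0.1601 0.09  ]
```

View pics/w3.png

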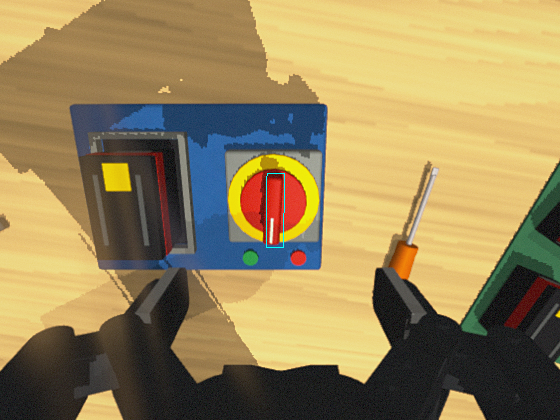

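Pack sits in the cradle: fits give (0.522, 0.281), at the pocket centre. The wrist view shows the bar at (273, 208), about 2 mm left of my overlay.

servo_tool:
  plan: [-0.1, -0.55, 3, 0, 1, 0, 0, 3.5, 0, 1, 0, 0, 3, 0, 1, 0, 0, 1.4, 0, 1, 0, 0, 0.4, 0, 1, 0, 0, 0, 0, 1, 0, 0, 0, 0, 1]
  force: 40

```text
time: 22.65
ee_pos: [0.5417, 0.1587, 0.0963]
eef_rot: [-0.0, 0.997, 0.079, 0.001]
ft_force: [0.7, 0.7, 1.2]
gripper_width: 0.0855
grip_force: 0.0
```

servo_tool:
  plan: [0, 0, 0, 0, -1, 0, 0, 0, 0, -1, 0, 0, 0, 0, -1, 0, 0, 0, 0, -1, 0, 0, 0, 0, -1, 0, 0, 0, 0, -1, 0, 0, 0, 0, -1, 0, 0, 0, 0, -1, 0, 0, 0, 0, -1]

```text
time: 23.55
ee_pos: [0.5404, 0.1598, 0.0947]
eef_rot: [-0.001, 0.997, 0.079, 0.0]
ft_force: [-3.5, 5.1, 3.8]
gripper_width: 0.013
grip_force: 42.2
```

servo_tool:
  plan: [0, -0.1, 0, 2, -1, 0, 0, 0, 5, -1, 0, 0, 0, 5, -1, 0, 0, 0, 5, -1, 0, 0, 0, 5, -1, 0, 0, 0, 5, -1, 0, 0, 0, 5, -1, 0, 0, 0, 5, -1, 0, 0, 0, 0, -1]

```text
time: 24.45
ee_pos: [0.5405, 0.161, 0.0947]
eef_rot: [-0.001, 0.97, -0.243, -0.0]
ft_force: [-2.2, 4.5, 2.6]
gripper_width: 0.0129
grip_force: 42.1
```

```bash
python3 -c "
from h import *
o=ctrl.get_obs();print(o['ft_force'],o['moment'],o['ee_pos'],o['eef_rot'])"
```

```text
[-2.21459993  4.52310577  2.58329549] [ 1.73185618  0.91913241 -0.02646118] [0.54048289 0.16096313 0.09467194] [-1.33004170e-03  9.70110535e-01 -2.42659757e-01 -1.50883847e-04]
```

servo_tool:
  plan: [0, 0, 0, 5, -1, 0, 0, 0, 5, -1, 0, 0, 0, 5, -1, 0, 0, 0, 5, -1, 0, 0, 0, 5, -1, 0, 0, 0, 5, -1, 0, 0, 0, 5, -1, 0, 0, 0, 5, -1, 0, 0, 0, 2, -1, 0, 0, 0, 1, -1, 0, 0, 0, 0, -1, 0, 0, 0, 0, -1]

```text
time: 25.65
ee_pos: [0.5413, 0.1618, 0.0947]
eef_rot: [-0.002, 0.814, -0.58, -0.0]
ft_force: [2.5, 7.6, -0.1]
gripper_width: 0.0131
grip_force: 41.8
```

```bash
python3 -c "
from h import *
o=ctrl.get_obs();print(o['ft_force'],o['moment'],o['ee_pos'],o['eef_rot']); q=o['eef_rot'];print(np.degrees(2*np.arctan2(q[2],q[1])))"
```

```text
[ 2.50455007  7.60206889 -0.05676345] [ 2.51535617 -0.45061679 -0.01491631] [0.54128596 0.16182288 0.094703  ] [-2.45641428e-03  8.14442196e-01 -5.80239429e-01 -2.84044717e-04]
-70.93501877155354
```

servo_tool:
  plan: [0, 0, 0, 2, -1, 0, 0, 0, 1, -1, 0, 0, 0, 0, -1, 0, 0, 0, 0, -1, 0, 0, 0, 0, 1, 0, 0, 0, 0, 1, 0, 0, 0, 0, 1, 0, 0, 0, 0, 1, 0, 0, 0, 0, 1, 0, 0, 0, 0, 1, 0, 0, -3, 0, 1, 0, 0, -4, 0, 1, 0, 0, -4, 0, 1, 4, 0, 0, 0, 1, 4, 0, 0, 0, 1, 4, 0, 0, 0, 1, 4, 0, 0, 0, 1, 0, 0, 0, 0, 1, 0, 0, 0, 0, 1]

```text
time: 27.55
ee_pos: [0.5847, 0.0047, 0.204]
eef_rot: [0.0, 0.798, -0.603, -0.0]
ft_force: [-1.1, 0.9, 0.5]
gripper_width: 0.0852
grip_force: 0.0
```

```bash
python3 - <<'E'
from h import *
f=cam("scene"); s=cam("side")
for n,g in (("scene",f),("side",s)):
  for d in ctrl.trace(g,"pack_a"):
    for z in (.004,.045):
      xy=back(g,d["xy"],.03+z)[0]
      if (xy[1]>.2)==(z>.01): print(n,d["p"],fit([(g,contour(d["region"]))],[*xy[:2],.0],[.088,.056,.058],z))
a=cv2.resize(f["img"][130:260,320:450,::-1],None,fx=3,fy=3,interpolation=cv2.INTER_CUBIC)
b=cv2.resize(s["img"][90:220,190:320,::-1],None,fx=3,fy=3,interpolation=cv2.INTER_CUBIC)
cv2.imwrite("pics/end.png",np.hstack([a,b]))
E
```

```text
scene 0.79 (array([ 0.24021447, -0.25796069, -1.04033805]), np.float64(0.34428331196637085), np.float64(0.257800754066423))
scene 0.75 (array([0.52214205, 0.28000758, 0.16287039]), np.float64(0.3958101433466016), np.float64(0.25823371333889167))
scene 0.71 (array([ 0.56761595, -0.19052829, -0.39160334]), np.float64(0.32186050454998244), np.float64(0.2644817679827396))
scene 0.62 (array([ 0.44318989, -0.16235864, -0.23244415]), np.float64(0.5582144135538817), np.float64(0.36078084118554166))
side 0.91 (array([ 0.23678993, -0.26051446, -1.05915878]), np.float64(0.3842829228998097), np.float64(0.27061440058426256))
side 0.71 (array([ 0.44339678, -0.16327068, -0.22945581]), np.float64(0.5028177409053212), np.float64(0.39827722863949455))
side 0.68 (array([0.52783748, 0.28471783, 0.11287653]), np.float64(0.721773504044205), np.float64(0.5264243615045053))
side 0.65 (array([ 0.56939903, -0.19150824, -0.41308917]), np.float64(0.3724672428916096), np.float64(0.23986925622010805))
side 0.32 (array([ 0.42214487, -0.30534553,  1.57861505]), np.float64(32.75782076963495), np.float64(25.82849965154424))
```

View pics/end.png

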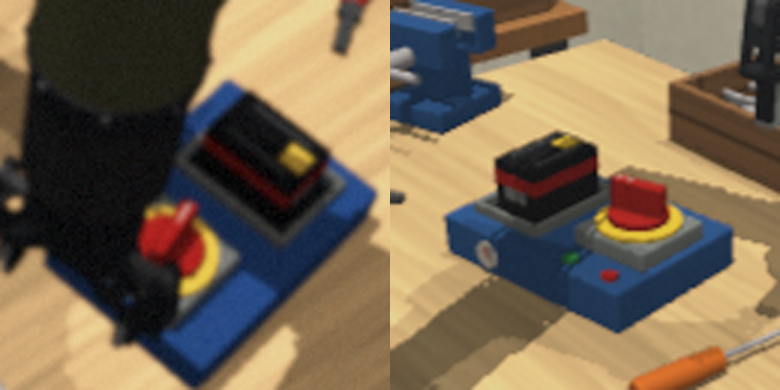

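The pack is flat in the cradle (right of centre, left crop) and the switch bar lies across the station. The tool turned 80° before the final 3° push at the stop.

```bash
python3 -c "
from plant import ctrl
print(ctrl.job_done())"
```

```text
the job is handed in; nothing more can be done
None
```

The job is handed in, though no verdict came back: the heavy pack (about 6 N on the wrist, against about 2 N for each empty one) lies flat in the cradle, the red switch is turned about 80° clockwise to its stop, and both empty packs are still standing on the mat.

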